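# Find the loose cover panel and push it open

### The job

Three of the four identical steel panels in the grey box are blocked underneath and one is free to rock. Press the panels with closed fingertips on their yellow stripes, without forcing those that hold, until you find the one that rocks, then push its yellow end down until the panel stands open by 45 degrees or more, leave it open and draw clear. Grasp nothing, and leave the bottle, scale, dish and jar where they stand.

Things in the scene. Friction and masses are not known exactly. Their poses are not given: they have to be found in the camera images.
- housing: Grey box fixed to the bench, 240 (x) x 405 (y) mm, level deck 100 mm above the bench. Origin: on the bench below the middle of the row of panels; x (level, away from the robot, turned up to 13 deg) points from the yellow to the plain ends, y along the row; it spans x -90 to +150 mm. Under the panels are hollow cells 90 mm wide and over 80 mm deep, all but one filled by hidden rubber-topped blocks.
- panel_1_press (a point): Middle of the yellow stripe on top of steel panel 1: box x -48, y -142.5 mm, 100 mm above the bench when shut; it moves with the panel. The panels look alike: 140 (box x) x 84 x 5 mm, flush with the deck, 2 mm gap all round, pivoting on a pin along box y across their middle, 48 mm from here, 97.5 mm above the bench.
- panel_1 (a joint): Tilt of panel 1, rad: 0 shut and flush; positive: yellow end down in the box, plain end up; stop at 1.0. Pressed on the stripe, a blocked panel gives 1.5 mm, then resists at some 10 N/mm (stays under 0.15 rad); the free one turns at 2 to 4 N (more, up to 10 N, when steep), and its stiff pin holds it where it is left. Plain ends pressed stop within 3 mm on every panel.
- panel_2_press (a point): Middle of the yellow stripe on top of steel panel 2: box x -48, y -47.5 mm, 100 mm above the bench when shut; it moves with the panel. The panels look alike: 140 (box x) x 84 x 5 mm, flush with the deck, 2 mm gap all round, pivoting on a pin along box y across their middle, 48 mm from here, 97.5 mm above the bench.
- panel_2 (a joint): Tilt of panel 2, rad: 0 shut and flush; positive: yellow end down in the box, plain end up; stop at 1.0. Pressed on the stripe, a blocked panel gives 1.5 mm, then resists at some 10 N/mm (stays under 0.15 rad); the free one turns at 2 to 4 N (more, up to 10 N, when steep), and its stiff pin holds it where it is left. Plain ends pressed stop within 3 mm on every panel.
- panel_3_press (a point): Middle of the yellow stripe on top of steel panel 3: box x -48, y 47.5 mm, 100 mm above the bench when shut; it moves with the panel. The panels look alike: 140 (box x) x 84 x 5 mm, flush with the deck, 2 mm gap all round, pivoting on a pin along box y across their middle, 48 mm from here, 97.5 mm above the bench.
- panel_3 (a joint): Tilt of panel 3, rad: 0 shut and flush; positive: yellow end down in the box, plain end up; stop at 1.0. Pressed on the stripe, a blocked panel gives 1.5 mm, then resists at some 10 N/mm (stays under 0.15 rad); the free one turns at 2 to 4 N (more, up to 10 N, when steep), and its stiff pin holds it where it is left. Plain ends pressed stop within 3 mm on every panel.
- panel_4_press (a point): Middle of the yellow stripe on top of steel panel 4: box x -48, y 142.5 mm, 100 mm above the bench when shut; it moves with the panel. The panels look alike: 140 (box x) x 84 x 5 mm, flush with the deck, 2 mm gap all round, pivoting on a pin along box y across their middle, 48 mm from here, 97.5 mm above the bench.
- panel_4 (a joint): Tilt of panel 4, rad: 0 shut and flush; positive: yellow end down in the box, plain end up; stop at 1.0. Pressed on the stripe, a blocked panel gives 1.5 mm, then resists at some 10 N/mm (stays under 0.15 rad); the free one turns at 2 to 4 N (more, up to 10 N, when steep), and its stiff pin holds it where it is left. Plain ends pressed stop within 3 mm on every panel.
- bottle_mid (a point): Bystander: amber bottle, 60 mm diameter, 130 mm high, standing on the bench to the left of the box. Point: its centre, half-way up.
- scale_mid (a point): Bystander: flat grey pocket scale, 100 x 130 x 19 mm, on the bench to the right of the box. Point: its middle, 8 mm above its underside.
- dish_mid (a point): Bystander: white weighing dish, 70 x 70 x 22 mm, standing on the scale. Point: its centre, half-way up.
- jar_mid (a point): Bystander: small white jar, 40 mm diameter, 45 mm high, standing on the deck of the box beyond the panels' plain ends. Point: its centre, half-way up.

How it is judged:
On the way, in this order (a step that is already met when the one before it is completed fails the run):
1. the free panel rocks under the fingertips (((value of joint panel_1 above 0.2 rad and contact force between the fingers and housing above 0.3 N) or (value of joint panel_2 above 0.2 rad and contact force between the fingers and housing above 0.3 N) or (value of joint panel_3 above 0.2 rad and contact force between the fingers and housing above 0.3 N) or (value of joint panel_4 above 0.2 rad and contact force between the fingers and housing above 0.3 N))).
2. the free panel has been pushed open (value of joint any of panel_1, panel_2, panel_3, panel_4 above 0.7 rad), for 0.1 s.
At the end, for the whole second after the job is handed in: The one free panel stands open by more than 0.7 rad (40 degrees) with its yellow end down, all panels at rest, and bottle, scale, dish and jar within 15 mm of where they began (value of joint any of panel_1, panel_2, panel_3, panel_4 above 0.7 rad and velocity of joint panel_1 between -0.05 and 0.05 rad/s and velocity of joint panel_2 between -0.05 and 0.05 rad/s and velocity of joint panel_3 between -0.05 and 0.05 rad/s and velocity of joint panel_4 between -0.05 and 0.05 rad/s and distance of each of bottle_mid, scale_mid, dish_mid, jar_mid from where it was at the start of the episode below 0.015 m); the robot touches nothing.
It fails at once if a bystander (bottle, scale, dish or jar) is moved, lifted or knocked by more than 15 mm (distance of any of bottle_mid, scale_mid, dish_mid, jar_mid from where it was at the start of the episode above 0.015 m).
It fails at once if the box or a panel is forced: pressed with more than 50 N (contact force between any of the fingers, the arm and housing above 50 N).
It also fails if it takes over 48 s, if anything falls off the work surface, if the arm or the gripper's body presses on something with over 40 N, if the wrist force passes 120 N, or if a joint passes its speed limit or range.

### The arm

A 6-joint arm with a two-finger parallel gripper is mounted at the origin on the work surface. World frame = base frame: x ahead of the robot, y to its left, z up, the work surface at z = 0. Lengths are in m, angles in rad, forces in N, time in s.
With the tool pointing down it reaches from about 0.275 to 0.775 m from the base axis. Payload 14.6 kg.
Tool frame: the origin (TCP) lies on the mounting face of the last link; the fingertips stand 173 mm ahead of it and the grasp point (between the pads) lies 155 mm ahead of it; z points along the fingers, y is the line along which they close (so a half turn about z gives the same grasp; the last joint's range is limited). The gripper opens to 85 mm and grips with 20 to 120 N. Pads are 22 mm wide; open, the fingers measure 114 mm over their backs; the gripper's body (76 mm by 85 mm) begins 54 mm behind the grasp point. The pads swing forward as they close: fully open they stand 13 mm farther back than shut.
Start: joints at [-1.314, 0.263, -0.048, 1.259, 0, 1.415], TCP at [0.21, -0.481, 0.405] pointing down, gripper open.
Joint ranges: [-2.65, 2.65], [-0.89, 1.7], [-1.18, 1.37], [-2.13, 2.11], [-1.35, 1.29], [-3.14, 3.14]. Speed limits (rad/s): [1.89, 1.89, 2.57, 2.79, 3.14, 3.14].

### API

Orientations are given as a unit quaternion [x, y, z, w].
In Python, from cell import r gives the robot as it stands.
- The arm moves only by the shell command python3 -m jog 'ROWS' [FORCE]. ROWS is a JSON object of lists of equal length, an entry for each row: "offset": the shift along the tool's x, y, z in mm, a list of three; "dr": the turn, a rotation vector about the tool's x, y, z in rad, a list of three; "claw": the closure, from -1 (fully open) to 1 (shut), so that 0 is half open. In form: {"offset": [[tx, ty, tz], ...], "dr": [[wx, wy, wz], ...], "claw": [claw, ...]}. A call has 1 to 5 rows; each row shifts and turns the commanded pose from where the row before left it, along the tool's axes as they then stand; what a row does not reach is not made up. A row lasts 1/10 s, in which the tool goes at most 50 mm and 8.59 degrees, less where a joint would pass 70% of its speed; a pose out of reach is approached as far as the arm can. A call is refused whole if a number of a shift passes 50 or a number of a turn 0.15, either way. A call with a gripper value outside its range is refused whole. The fingers move at their own pace and stop on an object; FORCE is the grip in N (left out, the last holds). Time passes only in rows, so rows that do not move let the fingers close. It gives the time, the measured TCP pose, the force, the opening and the grip force at its end, in the units of the state.
- r.state(): the state, without advancing time (a new reading comes with each control period).
- r.read_camera(name): name is "scene" or "side" or "wrist"; returns a dict with "color" (480x640x3 uint8, blue, green, red), "range_z" (480x640 float32, m along the optical axis (not along the pixel's ray), 0 where there is no reading), "mtx" (3x3 intrinsics, pixels), "eye" and "attitude" of the camera in the world; the wrist camera has in their place "mount" (4x4, takes a point from camera to tool coordinates, whose origin is the TCP and whose axes are the flange's). Camera axes: x right, y down, z forward; pixel columns grow to the right and rows downward; lengths in m; the calibration is good to about 2 mm. A picture is of the moment at which its call begins: read the wrist's pose just before it.
- r.close_job(): hands the job in; it is judged then, once.
The state is a dict: "t": time; "qpos": joint angles; "dq": joint speeds; "joint_efforts": joint torques, N m; "tcp_pos": TCP position; "eef_rot": TCP orientation; "force": force on the tool from outside, world axes, zero at the start; "wrist_torque": the same for the moment, N m; "grip_width": finger opening in m; "finger_force": force on a finger pad.
Only numpy, scipy, OpenCV 4.12 (cv2) and the standard library are available. Lean on these libraries where they do the work, as an engineer would, in place of code of your own. Each camera call takes 0.05 s, during which the arm holds its last target. There are 200 camera calls.

## Working session

There is one attempt and no reset: what is moved stays moved. The work goes in short steps, Python scripts to look and compute and a shell command to move; the robot and the scene stay as the last step left them, time stands still between calls to the robot, and variables do not carry over. Pictures are saved under pics/ and viewed, at most 10 in all, crops included, and the job is handed in when it is done.

```bash
mkdir -p pics; cat > h.py <<'E'
import numpy as np,cv2
from scipy.spatial.transform import Rotation as R
from cell import r
def cam(n):
    s=r.state(); c=r.read_camera(n)
    if 'mount' in c:
        T=np.eye(4);T[:3,:3]=R.from_quat(s['eef_rot']).as_matrix();T[:3,3]=s['tcp_pos'];M=T@np.array(c['mount'])
        c['E'],c['A']=M[:3,3],M[:3,:3]
    else:
        c['E']=np.array(c['eye']);a=np.array(c['attitude'])
        c['A']=a if a.shape==(3,3) else R.from_quat(a).as_matrix()
    return c
def ray(c,uv,z):
    uv=np.atleast_2d(uv).astype(float)
    d=np.c_[uv,np.ones(len(uv))]@np.linalg.inv(np.array(c['mtx'])).T@c['A'].T
    return c['E']+d*((z-c['E'][2])/d[:,2])[:,None]
def yellow(c):
    h=cv2.cvtColor(c['color'],cv2.COLOR_BGR2HSV)
    m=cv2.inRange(h,(20,110,90),(35,255,255))
    n,l,s,p=cv2.connectedComponentsWithStats(m)
    return [(p[i],s[i]) for i in range(1,n) if s[i,4]>40]
E
python3 - <<'E'
from h import *
print(r.state())
c=cam('scene');cv2.imwrite('pics/scene.png',c['color']);print(c['E'],c['A'])
for p,s in yellow(c): print(p,s,ray(c,p,.1))
E
```

```text
{'t': 0.0, 'qpos': array([-1.31428756e+00,  2.63528263e-01, -4.89369526e-02,  1.25939677e+00,
       -2.57435075e-06,  1.41547751e+00]), 'dq': array([ 6.74100900e-04,  2.29218674e-03, -4.97338846e-04, -1.97754273e-05,
        2.03144764e-05, -7.23454307e-04]), 'joint_efforts': array([ 2.32525585e-03, -6.37629461e+01,  3.84549809e+01,  1.42199328e-02,
       -1.20176819e-04,  3.06594029e-05]), 'tcp_pos': array([ 0.21011208, -0.4810224 ,  0.40422223]), 'eef_rot': array([ 9.78874419e-01,  2.04461705e-01, -2.82325409e-05, -5.32082902e-04]), 'force': array([ 0.24234358, -0.83441023, -0.70588123]), 'wrist_torque': array([ 0.05672755, -0.03167523,  0.04621462]), 'finger_force': 0.0, 'grip_width': 0.08508708261373843}
[ 1.0565358  -0.37151343  1.00408352] [[ 6.06750772e-01  6.60616797e-01 -4.42084775e-01]
 [ 7.94892021e-01 -5.03963865e-01  3.37886219e-01]
 [ 4.18560173e-04 -5.56422384e-01 -8.30899485e-01]]
[630.26801153 126.52161383] [615 110  25  31 347] [[0.79396939 0.84954775 0.1       ]]
[348.9375 161.7125] [336 151  27  22 240] [[0.44895206 0.19722144 0.1       ]]
[323.56179775 184.39700375] [310 173  28  24 267] [[0.46797176 0.10411003 0.1       ]]
[296.31986532 208.65319865] [282 196  30  26 297] [[0.48682281 0.01089908 0.1       ]]
[267.10574018 234.79456193] [251 221  33  28 331] [[ 0.50594823 -0.08246144  0.1       ]]
```

View pics/scene.png

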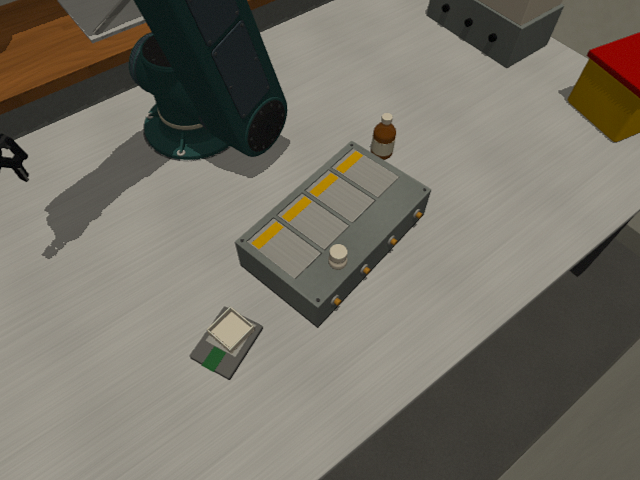

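The scene image shows four stripes, at (267,235), (296,209), (324,184) and (349,162). On the 100 mm plane they are about 95 mm apart, as specified, and the box is turned about 11.5°. The bottle is at (383,140), the jar at (338,255) on the deck, and the scale with the dish at (228,340). I'll turn to the box heading, close the fingers and move above panel 1.

```bash
python3 -m jog '{"offset":[[0,0,0],[0,0,0],[35,-32,0],[35,-32,0],[35,-32,0]],"dr":[[0,0,0.1],[0,0,0.11],[0,0,0],[0,0,0],[0,0,0]],"claw":[1,1,1,1,1]}' 30
python3 -m jog '{"offset":[[35,-32,0],[35,-32,0],[35,-32,0],[35,-32,0],[35,-32,0]],"dr":[[0,0,0],[0,0,0],[0,0,0],[0,0,0],[0,0,0]],"claw":[1,1,1,1,1]}'
python3 -m jog '{"offset":[[35,-32,0],[35,-32,0],[0,0,0],[0,0,0],[0,0,0]],"dr":[[0,0,0],[0,0,0],[0,0,0],[0,0,0],[0,0,0]],"claw":[1,1,1,1,1]}'
cat > w.py <<'E'
from h import *
import sys
s=r.state();M=R.from_quat(s['eef_rot']).as_matrix()
print(s['t'],s['tcp_pos'],s['force'],s['grip_width']);print(M.round(3))
tip=s['tcp_pos']+M[:,2]*.173;print('tip',tip)
c=cam('wrist');cv2.imwrite('pics/%s.png'%sys.argv[1],c['color'])
for p,q in yellow(c):
    P=ray(c,p,.1)[0];d=c['range_z'][int(p[1]),int(p[0])]
    print(p.round(),q,P.round(4),'range',d,'tool-axis err mm',((P-tip)@M*1000).round(1))
E
python3 w.py w1
```

```text
t: 0.55
tcp_pos: [0.2942, -0.3647, 0.4043]
eef_rot: [0.995, 0.1, -0.0, -0.0]
force: [0.9, 0.1, 0.2]
grip_width: 0.0121
finger_force: 0.0
t: 1.05
tcp_pos: [0.4338, -0.1723, 0.4045]
eef_rot: [0.995, 0.101, -0.0, -0.0]
force: [0.3, -1.2, -0.4]
grip_width: 0.0004
finger_force: 0.0
t: 1.55
tcp_pos: [0.4885, -0.0979, 0.4045]
eef_rot: [0.995, 0.1, -0.0, -0.0]
force: [-0.2, -0.3, -0.0]
grip_width: -0.0002
finger_force: 0.0
1.55 [ 0.48853173 -0.09794882  0.40447722] [-0.21546245 -0.30525989 -0.03522913] -0.00018036432601903994
[[ 0.98   0.2   -0.001]
 [ 0.2   -0.98   0.   ]
 [-0.001 -0.    -1.   ]]
tip [ 0.48842145 -0.09793602  0.23147726]
[  6. 212.] [  0 197  16  28 364] [0.4551 0.1649 0.1   ] range 0.2774431 tool-axis err mm [  20.  -264.1  131.5]
[ 80. 210.] [  31  197   98   29 2602] [0.4687 0.1044 0.1   ] range 0.27675435 tool-axis err mm [  21.2 -202.2  131.5]
[194. 210.] [ 146  197   96   28 2597] [0.4878 0.011  0.1   ] range 0.27714953 tool-axis err mm [  21.2 -106.8  131.5]
[308. 210.] [ 261  196   95   29 2612] [ 0.5069 -0.0823  0.1   ] range 0.27632457 tool-axis err mm [ 21.3 -11.6 131.5]
```

View pics/w1.png

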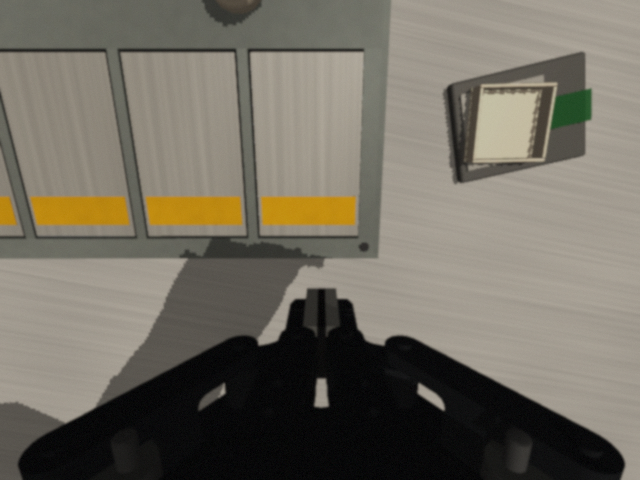

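The wrist view shows the stripes of panels 1 to 3 at (308,210), (194,210) and (80,210). The measured range puts them on the 100 mm plane and they agree with the scene camera. Going down over panel 1, correcting by (21,-12).

```bash
python3 -m jog '{"offset":[[21,-12,20],[0,0,45],[0,0,40],[0,0,20],[0,0,0]],"dr":[[0,0,0],[0,0,0],[0,0,0],[0,0,0],[0,0,0]],"claw":[1,1,1,1,1]}'
python3 -m jog '{"offset":[[0,0,2],[0,0,2],[0,0,2],[0,0,1],[0,0,0]],"dr":[[0,0,0],[0,0,0],[0,0,0],[0,0,0],[0,0,0]],"claw":[1,1,1,1,1]}'

```

```text
t: 2.1
tcp_pos: [0.5058, -0.0823, 0.2775]
eef_rot: [0.995, 0.1, -0.002, -0.001]
force: [0.3, 0.9, 0.6]
grip_width: 0.0003
finger_force: 0.0
t: 2.6
tcp_pos: [0.5072, -0.0816, 0.2731]
eef_rot: [0.995, 0.101, 0.0, 0.0]
force: [-0.0, -1.8, 1.5]
grip_width: -0.0
finger_force: 0.8
```

```bash
python3 -m jog '{"offset":[[0,0,1],[0,0,1],[0,0,0]],"dr":[[0,0,0],[0,0,0],[0,0,0]],"claw":[1,1,1]}'
python3 -m jog '{"offset":[[0,0,1],[0,0,0]],"dr":[[0,0,0],[0,0,0]],"claw":[1,1]}'

```

```text
t: 2.9
tcp_pos: [0.5072, -0.0816, 0.2714]
eef_rot: [0.995, 0.101, 0.0, 0.0]
force: [-3.4, -1.2, 11.4]
grip_width: -0.0002
finger_force: 5.9
t: 3.1
tcp_pos: [0.5071, -0.0816, 0.2708]
eef_rot: [0.995, 0.101, 0.001, 0.001]
force: [-4.8, -0.7, 19.4]
grip_width: 0.0001
finger_force: 10.0
```

The force rises about 8 N per mm, so panel 1 is blocked. Next is panel 2.

```bash
python3 -m jog '{"offset":[[0,0,-15],[0,0,-10],[0,-45,0],[0,-45,0],[0,-5,0]],"dr":[[0,0,0],[0,0,0],[0,0,0],[0,0,0],[0,0,0]],"claw":[1,1,1,1,1]}'
python3 -m jog '{"offset":[[0,0,10],[0,0,10],[0,0,2],[0,0,1],[0,0,0]],"dr":[[0,0,0],[0,0,0],[0,0,0],[0,0,0],[0,0,0]],"claw":[1,1,1,1,1]}'
python3 -m jog '{"offset":[[0,0,1],[0,0,0]],"dr":[[0,0,0],[0,0,0]],"claw":[1,1]}'
python3 -m jog '{"offset":[[0,0,1],[0,0,0]],"dr":[[0,0,0],[0,0,0]],"claw":[1,1]}'

```

```text
t: 3.6
tcp_pos: [0.4867, 0.0148, 0.2948]
eef_rot: [0.995, 0.102, -0.0, -0.001]
force: [-0.4, 0.0, -0.2]
grip_width: -0.0
finger_force: 0.0
t: 4.1
tcp_pos: [0.4881, 0.011, 0.2715]
eef_rot: [0.995, 0.1, -0.0, 0.0]
force: [0.6, 0.6, 0.8]
grip_width: -0.0002
finger_force: 0.0
t: 4.3
tcp_pos: [0.4881, 0.0113, 0.2708]
eef_rot: [0.995, 0.101, 0.0, 0.0]
force: [0.0, 0.0, 0.4]
grip_width: 0.0002
finger_force: 0.4
t: 4.5
tcp_pos: [0.4881, 0.0115, 0.2697]
eef_rot: [0.995, 0.101, 0.0, 0.0]
force: [-0.9, -1.4, 2.3]
grip_width: 0.0004
finger_force: 1.0
```

```bash
python3 -m jog '{"offset":[[0,0,1],[0,0,0]],"dr":[[0,0,0],[0,0,0]],"claw":[1,1]}'
python3 -m jog '{"offset":[[0,0,1],[0,0,0]],"dr":[[0,0,0],[0,0,0]],"claw":[1,1]}'
python3 -m jog '{"offset":[[0,0,1],[0,0,0]],"dr":[[0,0,0],[0,0,0]],"claw":[1,1]}'

```

```text
t: 4.7
tcp_pos: [0.4881, 0.0116, 0.2687]
eef_rot: [0.995, 0.101, 0.0, 0.0]
force: [-0.2, -1.8, 2.1]
grip_width: -0.0
finger_force: 1.1
t: 4.9
tcp_pos: [0.4881, 0.0116, 0.2676]
eef_rot: [0.995, 0.101, 0.0, 0.0]
force: [-0.0, -1.4, 2.5]
grip_width: 0.0
finger_force: 1.0
t: 5.1
tcp_pos: [0.4881, 0.0116, 0.2666]
eef_rot: [0.995, 0.101, 0.0, -0.0]
force: [0.9, -0.5, 2.0]
grip_width: -0.0002
finger_force: 0.9
```

Panel 2 yields at a steady 2 N, so it is the free one. Pushing it down.

```bash
python3 -m jog '{"offset":[[0,0,4],[0,0,4],[0,0,4],[0,0,4],[0,0,4]],"dr":[[0,0,0],[0,0,0],[0,0,0],[0,0,0],[0,0,0]],"claw":[1,1,1,1,1]}'
python3 -m jog '{"offset":[[0,0,3],[0,0,3],[0,0,3],[0,0,3],[0,0,0]],"dr":[[0,0,0],[0,0,0],[0,0,0],[0,0,0],[0,0,0]],"claw":[1,1,1,1,1]}'
python3 -m jog '{"offset":[[0,0,2],[0,0,2],[0,0,2],[0,0,0]],"dr":[[0,0,0],[0,0,0],[0,0,0],[0,0,0]],"claw":[1,1,1,1]}'

```

```text
t: 5.6
tcp_pos: [0.4879, 0.0116, 0.2462]
eef_rot: [0.995, 0.101, -0.0, -0.0]
force: [0.0, 0.0, 2.4]
grip_width: 0.0004
finger_force: 1.4
t: 6.1
tcp_pos: [0.4878, 0.0116, 0.2342]
eef_rot: [0.995, 0.101, -0.0, -0.0]
force: [-0.4, -0.5, 0.2]
grip_width: -0.0001
finger_force: 0.0
t: 6.5
tcp_pos: [0.4879, 0.0116, 0.2284]
eef_rot: [0.995, 0.101, -0.0, -0.0]
force: [-0.1, 0.4, -0.1]
grip_width: -0.0001
finger_force: 0.0
```

The force has dropped to zero, so I'll look at the panel.

```bash
python3 - <<'E'
from h import *
a=cam('scene')['color'][120:300,220:460];b=cam('side')['color']
cv2.imwrite('pics/s2.png',np.hstack([cv2.resize(a,(400,300),interpolation=cv2.INTER_CUBIC),cv2.resize(b,(400,300))]))
print(r.state()['force'])
E
```

```text
[-0.24163675  0.58290774  0.0686292 ]
```

View pics/s2.png

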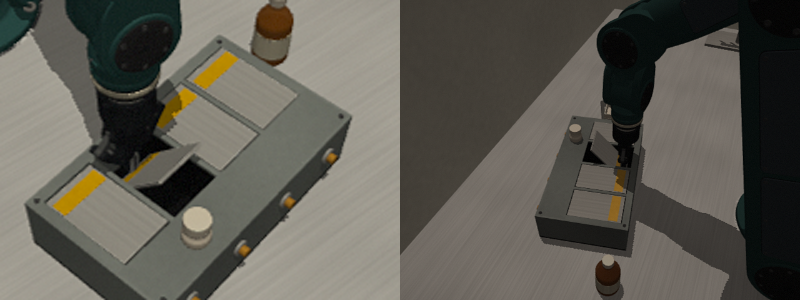

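The panel stands clearly open, with its plain end raised next to the gripper, and the jar and bottle have not moved. I'll measure the tilt from the range data.

```bash
cat > ang.py <<'E'
from h import *
for n in ('scene','side'):
    c=cam(n);z=c['range_z'];v,u=np.nonzero(z>0)
    P=np.c_[u,v,np.ones(len(u))]@np.linalg.inv(np.array(c['mtx'])).T*z[v,u][:,None]@c['A'].T+c['E']
    ex=np.array([.98,.2,0]);ey=np.array([-.2,.98,0]);o=np.array([.4877,.0109,.1])+.048*ex
    x,y,h=(P-o)@ex,(P-o)@ey,P[:,2]-.1
    m=(abs(y)<.035)&(h>.006)&(h<.065)&(x>.0)&(x<.075)
    if m.sum()<10: print(n,m.sum());continue
    k=np.polyfit(x[m],h[m],1);print(n,m.sum(),'slope deg',np.degrees(np.arctan(k[0])),'max h,x',h[m].max(),x[m].max(),'expected h at tip for 45deg .049')
E
python3 ang.py
```

```text
scene 283 slope deg 47.78059807804575 max h,x 0.056546634809907376 0.04665186875050651 expected h at tip for 45deg .049
side 712 slope deg 48.8891039367052 max h,x 0.054769074638028575 0.04773813752011857 expected h at tip for 45deg .049
```

The tilt measures about 48° (0.84 rad) in both views. Drawing straight up and clear.

```bash
python3 -m jog '{"offset":[[0,0,-10],[0,0,-25],[0,0,-40],[0,0,-45],[0,0,-40]],"dr":[[0,0,0],[0,0,0],[0,0,0],[0,0,0],[0,0,0]],"claw":[1,1,1,1,1]}'
python3 -m jog '{"offset":[[-45,0,0],[-20,0,0],[0,0,0],[0,0,0],[0,0,0]],"dr":[[0,0,0],[0,0,0],[0,0,0],[0,0,0],[0,0,0]],"claw":[1,1,1,1,1]}'
python3 ang.py
```

```text
t: 7.2
tcp_pos: [0.4875, 0.0117, 0.3916]
eef_rot: [0.995, 0.101, 0.001, 0.0]
force: [0.8, -0.6, -0.2]
grip_width: -0.0002
finger_force: 0.0
t: 7.7
tcp_pos: [0.4249, -0.0014, 0.3889]
eef_rot: [0.995, 0.101, 0.0, 0.0]
force: [0.1, -1.0, -0.8]
grip_width: 0.0
finger_force: 0.0
scene 278 slope deg 47.658311835873775 max h,x 0.056012117224219254 0.04649304754580366 expected h at tip for 45deg .049
side 715 slope deg 48.62343090698623 max h,x 0.053088732598651184 0.04760648602131984 expected h at tip for 45deg .049
```

```bash
python3 -c "
from cell import r
print(r.close_job())"
```

```text
the job is handed in; nothing more can be done
None
```

Panel 2 was the free one: it stands open at about 48°, the arm is drawn clear, and the job is handed in (no verdict came back); panel 1 held when pressed, panels 3 and 4 were never pressed, and nothing touched the bystanders.

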